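# Feel out which way a keyed module leaves its row

## Robot

A 6-joint arm with a two-finger parallel gripper is mounted at the origin on a cart in front of the work surface, level with it; the furniture and walls round the work are solid. World frame = base frame: x ahead of the robot, y to its left, z up, the work surface at z = 0. Lengths are in m, angles in rad, forces in N, time in s.
With the tool pointing down it reaches from about 0.35 to 0.775 m from the base axis. Payload 5.5 kg.
Tool frame: the origin (TCP) lies midway between the tips of the shut fingers; the grasp point (between the pads) lies grasp_offset behind it (grasp_offset is the distance from the TCP to the grasp point, in m); z points along the fingers, y is the line along which they close (so a half turn about z gives the same grasp; the last joint's range is limited). The gripper opens to 85 mm and grips with 20 to 120 N. Pads are 22 mm wide; open, the fingers measure 114 mm over their backs; the gripper's body (76 mm by 85 mm) begins 54 mm behind the grasp point. The pads swing forward as they close: fully open they stand 13 mm farther back than shut.
Start: joints at [1.01, 0.313, 0.046, 1.304, 0, 1.431], TCP at [0.235, 0.525, 0.201] pointing down, gripper open.
Joint ranges: [-2.76, 2.76], [-0.86, 1.69], [-1.03, 1.26], [-2.2, 2.34], [-1.47, 1.5], [-3.14, 3.14]. Speed limits (rad/s): [2.57, 2.57, 3.14, 3.14, 3.14, 3.14].

## Interface

Orientations are given as a unit quaternion [w, x, y, z].
In Python, from workcell import * gives the robot as it stands.
- The arm moves only by the tool step_arm, never from a script. Its argument "deltas" is a list of rows, each a list of 7 numbers: the shift along the world's x, y, z in mm, then the turn, a rotation vector about the world's x, y, z in degrees, then the gripper's target within -1 to 1 (fully open at 1, half-way at 0, shut at -1). A call has 1 to 5 rows; each row shifts and turns the commanded pose from where the row before left it; what a row does not reach is not made up. A row lasts 1/10 s, in which the tool goes at most 50 mm and 8.59 degrees, less where a joint would pass 70% of its speed; a pose out of reach is approached as far as the arm can. A call is refused whole if a number of a shift passes 50 or a number of a turn 8.59, either way. A call with a gripper value outside its range is refused whole. The fingers move at their own pace and stop on an object; "newtons" is the grip in N (left out, the last holds). Time passes only in rows, so rows that do not move let the fingers close. It gives the time, the measured TCP pose, the force, the opening and the grip force at its end, in the units of the state.
- get_state(): the state, without advancing time (a new reading comes with each control period).
- read_camera(name): name is "side" or "top" or "wrist"; returns a dict with "image" (400x640x3 uint8, red, green, blue), "z_map" (400x640 float32, m along the optical axis (not along the pixel's ray), 0 where there is no reading), "K" (3x3 intrinsics, pixels), "world_from_camera" (4x4, takes a point from camera to world coordinates). Camera axes: x right, y down, z forward; pixel columns grow to the right and rows downward; lengths in m; the calibration is good to about 2 mm. A picture is of the moment at which its call begins.
- hand_in(): hands the job in; it is judged then, once.
The state is a dict: "clock": time; "joint_pos": joint angles; "qvel": joint speeds; "tau": joint torques, N m; "tcp_pos": TCP position; "orientation": TCP orientation; "wrist_force": force on the tool from outside, world axes, zero at the start; "ft_torque": the same for the moment, N m; "finger_gap": finger opening in m; "grip_force": force on a finger pad.
Only numpy, scipy, OpenCV 4.12 (cv2) and the standard library are available. Lean on these libraries where they do the work, as an engineer would, in place of code of your own. Each camera call takes 0.05 s, during which the arm holds its last target. There are 200 camera calls.

## Task

Four black converter modules stand packed side by side on the aluminium plate; take out the one with the round disc on its top. A hidden key underneath lets it slide lengthwise to one end only, and you cannot see which, so feel for it with light pushes on its ends and do not force it. Slide it along the plate until it is completely clear of the row, leaving the other three where they are, then pick it up and set it down flat in the empty steel tray before letting go of it.

Things in the scene. Friction and masses are not known exactly. Their poses are not given: they have to be found in the camera images.
- disc_module: Module to take out: black case 40 (x) x 90 (y) x 34 mm high, flat aluminium disc (31 mm wide, 1.5 mm high) on top. About 0.25 kg, loose. Origin: centre of underside, z up. In any of the row's four places, its long sides touching neighbours. It slides freely along y to one side, friction up to 4 N; the other way it stops dead after 3 mm on a hidden stud. The free side varies and can only be felt.
- ribbed_module_a: Ribbed converter module: black case 40 (x) x 90 (y) x 34 mm high like the disc module, but with four straight aluminium ribs along its top; stands loose, about 0.25 kg. Origin at the centre of its underside, z up. One of the three that must stay where they are.
- ribbed_module_b: Ribbed converter module: black case 40 (x) x 90 (y) x 34 mm high like the disc module, but with four straight aluminium ribs along its top; stands loose, about 0.25 kg. Origin at the centre of its underside, z up. One of the three that must stay where they are.
- ribbed_module_c: Ribbed converter module: black case 40 (x) x 90 (y) x 34 mm high like the disc module, but with four straight aluminium ribs along its top; stands loose, about 0.25 kg. Origin at the centre of its underside, z up. One of the three that must stay where they are.
- plate: Fixed aluminium plate 200 (x) x 310 (y) x 4 mm, which carries the row. Origin: centre of its underside on the bench, z up. The row runs along the plate's x, centred (pitch 40 mm), modules' lengths along its y, covering y = -45 to +45 mm. A module slid along y is clear of the row when its centre is over 90 mm from the plate's centre; the plate is long enough for that.
- tray: Fixed empty open steel tray, 108 (x) x 138 (y) mm outside, 14 mm high, walls and floor 4 mm thick. Origin: centre of its underside on the bench, z up; inner floor 4 mm above the bench. It stands to the left of the plate beside a brown circuit board, on either side of it.

How it is judged:
By the outcome, as a careful person would: the job done as asked, in the order asked, and still so for the second after the job is handed in, with the robot touching nothing.
It also fails if it takes over 64 s, if anything falls off the work surface, if the arm or the gripper's body presses on something with over 40 N, if the wrist force passes 120 N, or if a joint passes its speed limit or range.

## Working session

There is one attempt and no reset: what is moved stays moved. The work goes in short steps, Python scripts to look and compute and a tool call to move; the robot and the scene stay as the last step left them, time stands still between calls to the robot, and variables do not carry over. Pictures are saved under pics/ and viewed, at most 10 in all, crops included, and the job is handed in when it is done.

Besides the shell and the picture viewer there is one more tool, called after "Call:" as name(argument=value, ...), one argument or row to a line, values as JSON. step_arm: Moves the arm, as the interface text tells. Its arguments: {"type":"object","properties":{"deltas":{"type":"array","items":{"type":"array","items":{"type":"number"}}},"newtons":{"type":"number"}},"required":["deltas"]}

```bash
mkdir -p pics; ls; python3 - <<'E'
from workcell import *
import cv2,numpy as np
s=get_state();print({k:np.round(v,3).tolist() for k,v in s.items()})
try: print(grasp_offset)
except Exception as e: print(e)
for n in ["top","side"]:
    c=read_camera(n);cv2.imwrite(f"pics/{n}0.png",c["image"][:,:,::-1]);np.savez(f"{n}0.npz",**c)
    print(n,c["K"].tolist(),c["world_from_camera"].round(3).tolist())
E
```

```text
pics
{'clock': 0.0, 'joint_pos': [1.01, 0.314, 0.045, 1.304, -0.0, 1.431], 'qvel': [-0.002, -0.001, -0.0, -0.0, 0.0, 0.002], 'tau': [0.0, -48.063, 29.853, 0.019, -0.0, -0.0], 'tcp_pos': [0.235, 0.524, 0.2], 'orientation': [-0.0, 0.209, 0.978, -0.001], 'wrist_force': [0.084, 0.312, 0.467], 'ft_torque': [-0.042, 0.005, 0.023], 'grip_force': 0.0, 'finger_gap': 0.085}
0.0187
top [[364.42530088020413, 0.0, 319.87078955506826], [0.0, 364.42530088020413, 192.8697790824426], [0.0, 0.0, 1.0]] [[-0.013, -0.977, 0.213, 0.33], [-1.0, 0.013, -0.002, 0.081], [-0.0, -0.213, -0.977, 0.994], [0.0, 0.0, 0.0, 1.0]]
side [[415.7888222743413, 0.0, 324.43569572571806], [0.0, 415.7888222743413, 199.07562208312774], [0.0, 0.0, 1.0]] [[1.0, 0.027, -0.011, 0.54], [0.026, -0.675, 0.737, -0.757], [0.013, -0.737, -0.676, 0.812], [0.0, 0.0, 0.0, 1.0]]
```

View pics/top0.png

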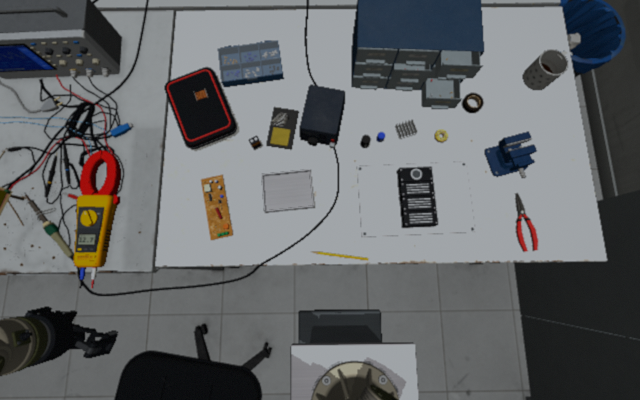

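The top view shows the black row at pixels (400–437, 167–228), with the disc on the far module at about (416,174). The pale plate spans (358–474, 163–235), the steel tray sits at (289,190) and the brown board at (217,208).

```bash
cat > h.py <<'E'
import numpy as np,cv2
def ray(c,uv,z):
    uv=np.atleast_2d(np.asarray(uv,float)); K=c["K"];T=c["world_from_camera"]
    d=np.c_[(uv-[K[0,2],K[1,2]])/[K[0,0],K[1,1]],np.ones(len(uv))]@T[:3,:3].T
    o=T[:3,3]; return o+d*((z-o[2])/d[:,2])[:,None]
def cloud(c):
    v,u=np.indices(c["z_map"].shape);K=c["K"];z=c["z_map"]
    p=np.stack([(u-K[0,2])/K[0,0]*z,(v-K[1,2])/K[1,1]*z,z],-1)
    T=c["world_from_camera"];return p@T[:3,:3].T+T[:3,3]
def rect(m):
    cs=cv2.findContours(m.astype(np.uint8),cv2.RETR_EXTERNAL,cv2.CHAIN_APPROX_NONE)[0]
    return max(cs,key=cv2.contourArea)[:,0]
E
python3 - <<'E'
from h import *
for n in ["top","side"]:
    c=dict(np.load(n+"0.npz"));P=cloud(c)
    m=(P[...,2]>.028)&(P[...,2]<.055)&(P[...,0]>.35)&(P[...,0]<.65)&(P[...,1]<-.03)&(P[...,1]>-.3)
    k=rect(m); Q=ray(c,k,.038)[:,:2]
    r=cv2.minAreaRect((Q*1000).astype(np.float32));print(n,"row",r, cv2.boundingRect(k))
    m=(P[...,2]>.009)&(P[...,2]<.025)&(P[...,0]>.3)&(P[...,0]<.65)&(P[...,1]<.3)&(P[...,1]>.03)
    k=rect(m);Q=ray(c,k,.014)[:,:2];print("tray",cv2.minAreaRect((Q*1000).astype(np.float32)))
    x,y,w,h=(395,155,50,85) if n=="top" else cv2.boundingRect(rect((P[...,2]>.028)&(P[...,2]<.055)&(P[...,0]>.35)&(P[...,0]<.65)&(P[...,1]<-.03)&(P[...,1]>-.3)))
    print(x,y,w,h)
a=cv2.imread("pics/top0.png")[150:245,245:485];b=cv2.imread("pics/side0.png")
a=cv2.resize(a,None,fx=3.3,fy=3.3)[:,:640]
b=cv2.resize(b,(480,300))
o=np.zeros((590,792,3),np.uint8);a=cv2.resize(cv2.imread("pics/top0.png")[150:240,245:485],(792,297),interpolation=2)
o[:297]=a;o[290:590,:480]=b;cv2.imwrite("pics/a.png",o)
E
```

```text
top row ((528.1275024414062, -181.2190704345703), (161.01336669921875, 92.16031646728516), 1.7961406707763672) (398, 166, 40, 61)
tray ((553.8541259765625, 169.81521606445312), (108.4212646484375, 137.73394775390625), 5.156843662261963)
395 155 50 85
side row ((529.7056884765625, -189.95819091796875), (159.84420776367188, 96.20272064208984), 1.6839089393615723) (286, 265, 73, 36)
tray ((528.5720825195312, 162.50982666015625), (61.001136779785156, 138.20907592773438), 2.2736823558807373)
286 265 73 36
```

View pics/a.png

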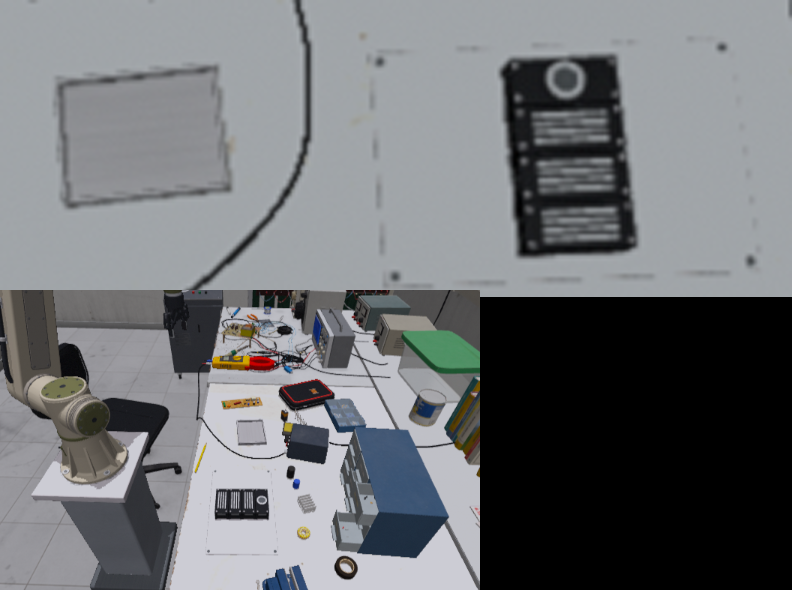

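Enlarged view: tray corners are at about (58,80), (217,67), (230,187) and (68,205). Plate screws are at (379,62), (722,47), (395,275) and (750,260), and the disc is at (565,79), at the far end of the row. I'll move above the row for a closer look.

Call:
step_arm(
  deltas=[
    [20,-47,3,0,0,-4,-1],
    [20,-47,3,0,0,-4,-1],
    [20,-47,3,0,0,-4,-1],
    [20,-47,3,0,0,-4,-1],
    [20,-47,3,0,0,-4,-1],
  ],
)

```text
clock: 0.6
tcp_pos: [0.3327, 0.2934, 0.2152]
orientation: [-0.0, 0.376, 0.926, -0.0]
wrist_force: [1.1, 0.4, -1.2]
finger_gap: 0.0125
grip_force: 0.0
```

Call:
step_arm(
  deltas=[
    [20,-47,3,0,0,-4,-1],
    [20,-47,3,0,0,-4,-1],
    [20,-47,3,0,0,-4,-1],
    [20,-47,3,0,0,-4,-1],
    [20,-47,3,0,0,-4,-1],
  ],
)

```text
clock: 1.1
tcp_pos: [0.4305, 0.0636, 0.23]
orientation: [-0.0, 0.532, 0.847, 0.0]
wrist_force: [0.3, 1.1, -1.3]
finger_gap: 0.0001
grip_force: 0.0
```

Call:
step_arm(
  deltas=[
    [20,-40,3,0,0,-4,-1],
    [20,-40,3,0,0,-4,-1],
    [20,-40,3,0,0,-4,-1],
    [0,0,0,0,0,-4,-1],
    [0,0,0,0,0,-4,-1],
  ],
)

```text
clock: 1.6
tcp_pos: [0.4905, -0.0561, 0.2382]
orientation: [-0.001, 0.672, 0.74, -0.0]
wrist_force: [-0.4, -0.1, 0.6]
finger_gap: 0.0003
grip_force: 0.0
```

```bash
python3 - <<'E'
from workcell import *
from h import *
c=dict(np.load("top0.npz"))
f=lambda p:np.array(p)/3.3+[245,150]
s=ray(c,f([(379,62),(722,47),(750,260),(395,275)]),.004);print("plate screws\n",s.round(4),s.mean(0))
t=ray(c,f([(58,80),(217,67),(230,187),(68,205)]),.014);print("tray\n",t.round(4),t.mean(0))
print("disc",ray(c,f([(565,79)]),.0395))
c=read_camera("wrist");np.savez("w1.npz",**c);cv2.imwrite("pics/w1.png",c["image"][:,:,::-1])
print(c["world_from_camera"].round(3).tolist())
s=get_state();print(s["clock"],s["tcp_pos"],s["orientation"],s["wrist_force"])
E
```

```text
plate screws
 [[ 0.6139 -0.0347  0.004 ]
 [ 0.6233 -0.3291  0.004 ]
 [ 0.4403 -0.3343  0.004 ]
 [ 0.4319 -0.0412  0.004 ]] [ 0.52736676 -0.18482092  0.004     ]
tray
 [[0.599  0.2377 0.014 ]
 [0.6085 0.1035 0.014 ]
 [0.5054 0.0936 0.014 ]
 [0.4922 0.2273 0.014 ]] [0.55127475 0.16553836 0.014     ]
disc [[ 0.58717551 -0.18277134  0.0395    ]]
[[0.995, 0.091, 0.028, 0.483], [0.095, -0.947, -0.306, 0.023], [-0.002, 0.307, -0.952, 0.411], [0.0, 0.0, 0.0, 1.0]]
1.65 [ 0.49022513 -0.05539779  0.23831706] [-6.69952092e-04  6.72595195e-01  7.40010248e-01 -2.95207433e-04] [ 1.17020598 -0.56756028  0.05777262]
```

View pics/w1.png

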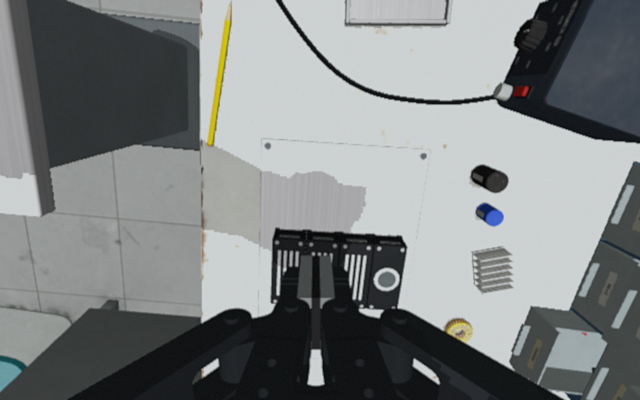

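The wrist view shows the plate screws at (267,146) and (423,156), and the disc at (387,279) on the rightmost module (far x).

```bash
python3 - <<'E'
from h import *
c=dict(np.load("w1.npz"))
print(ray(c,[(267,146),(423,156)],.004).round(4),ray(c,[(387,279)],.0395).round(4))
P=cloud(c);m=(P[...,2]>.03)&(P[...,2]<.048)&(P[...,0]>.4)&(P[...,0]<.66)&(P[...,1]<-.1)&(P[...,1]>-.26)
v,u=np.nonzero(m)
for cx in (290,330,355,400): print(cx,P[v[u==cx].min(),cx].round(4))
E
```

```text
[[ 0.4309 -0.0404  0.004 ]
 [ 0.6151 -0.0345  0.004 ]] [[ 0.5887 -0.1814  0.0395]]
290 [ 0.4672 -0.1401  0.031 ]
330 [ 0.5148 -0.1387  0.0326]
355 [ 0.5446 -0.1381  0.0332]
400 [ 0.5991 -0.1368  0.0303]
```

Call:
step_arm(
  deltas=[
    [32,-18,-30,0,0,-1,-1],
    [32,-18,-30,0,0,-1,-1],
    [32,-18,-30,0,0,-1.5,-1],
    [0,0,-40,0,0,0,-1],
    [0,0,-40,0,0,0,-1],
  ],
)

```text
clock: 2.15
tcp_pos: [0.5871, -0.1088, 0.067]
orientation: [0.0, 0.692, 0.722, 0.0]
wrist_force: [-0.4, -0.1, -0.5]
finger_gap: 0.0
grip_force: 0.0
```

Call:
step_arm(
  deltas=[
    [0,0,-30,0,0,0,-1],
    [0,0,-20,0,0,0,-1],
    [0,0,-6,0,0,0,-1],
    [0,0,0,0,0,0,-1],
    [0,0,0,0,0,0,-1],
  ],
)

```text
clock: 2.65
tcp_pos: [0.5872, -0.1085, 0.0142]
orientation: [0.001, 0.692, 0.722, 0.0]
wrist_force: [-0.2, -0.3, 0.5]
finger_gap: 0.0002
grip_force: 0.0
```

Call:
step_arm(
  deltas=[
    [0,-6,0,0,0,0,-1],
    [0,-5,0,0,0,0,-1],
    [0,-1,0,0,0,0,-1],
    [0,-1,0,0,0,0,-1],
    [0,-1,0,0,0,0,-1],
  ],
)

```text
clock: 3.15
tcp_pos: [0.5864, -0.1226, 0.0132]
orientation: [0.0, 0.692, 0.722, 0.0]
wrist_force: [-0.6, 0.0, -0.4]
finger_gap: 0.0003
grip_force: 0.0
```

Call:
step_arm(
  deltas=[
    [0,-1,0,0,0,0,-1],
    [0,-1,0,0,0,0,-1],
  ],
)

```text
clock: 3.35
tcp_pos: [0.5863, -0.1244, 0.013]
orientation: [-0.0, 0.692, 0.722, 0.0]
wrist_force: [-0.9, 1.5, -0.3]
finger_gap: -0.0005
grip_force: 0.0
```

Call:
step_arm(
  deltas=[
    [0,-1,0,0,0,0,-1],
    [0,-1,0,0,0,0,-1],
  ],
)

```text
clock: 3.55
tcp_pos: [0.5864, -0.1264, 0.013]
orientation: [0.0, 0.692, 0.722, 0.0]
wrist_force: [0.4, 0.1, -0.7]
finger_gap: -0.0001
grip_force: 0.0
```

Call:
step_arm(
  deltas=[
    [0,-1,0,0,0,0,-1],
    [0,-0.5,0,0,0,0,-1],
  ],
)

```text
clock: 3.75
tcp_pos: [0.5864, -0.128, 0.013]
orientation: [0.0, 0.692, 0.722, 0.0]
wrist_force: [-0.6, -0.3, -0.8]
finger_gap: 0.0002
grip_force: 0.0
```

Call:
step_arm(
  deltas=[
    [0,-1,0,0,0,0,-1],
    [0,-0.5,0,0,0,0,-1],
  ],
)

```text
clock: 3.95
tcp_pos: [0.5864, -0.1295, 0.013]
orientation: [0.0, 0.692, 0.722, 0.0]
wrist_force: [-0.3, -0.3, 0.1]
finger_gap: 0.0002
grip_force: 0.0
```

Call:
step_arm(
  deltas=[
    [0,-1,0,0,0,0,-1],
    [0,-0.5,0,0,0,0,-1],
  ],
)

```text
clock: 4.15
tcp_pos: [0.5864, -0.131, 0.0131]
orientation: [0.0, 0.692, 0.722, 0.0]
wrist_force: [0.5, 0.1, 0.7]
finger_gap: -0.0004
grip_force: 0.0
```

Call:
step_arm(
  deltas=[
    [0,-1,0,0,0,0,-1],
    [0,-0.5,0,0,0,0,-1],
  ],
)

```text
clock: 4.35
tcp_pos: [0.5864, -0.1325, 0.0131]
orientation: [0.0, 0.692, 0.722, 0.0]
wrist_force: [0.2, 0.1, -0.1]
finger_gap: 0.0
grip_force: 0.0
```

Call:
step_arm(
  deltas=[
    [0,-1,0,0,0,0,-1],
    [0,-0.5,0,0,0,0,-1],
  ],
)

```text
clock: 4.55
tcp_pos: [0.5864, -0.134, 0.013]
orientation: [0.0, 0.692, 0.722, 0.0]
wrist_force: [-0.3, 0.3, -0.3]
finger_gap: -0.0
grip_force: 0.0
```

```bash
python3 - <<'E'
from workcell import *
from h import *
c=read_camera("side");P=cloud(c)
a=c["image"][:,:,::-1];w=a[240:320,270:380];cv2.imwrite("pics/s1.png",cv2.resize(w,None,fx=6,fy=6,interpolation=2))
print(get_state()["wrist_force"])
E
```

```text
[-0.4526308  -0.26378535  0.45864072]
```

View pics/s1.png

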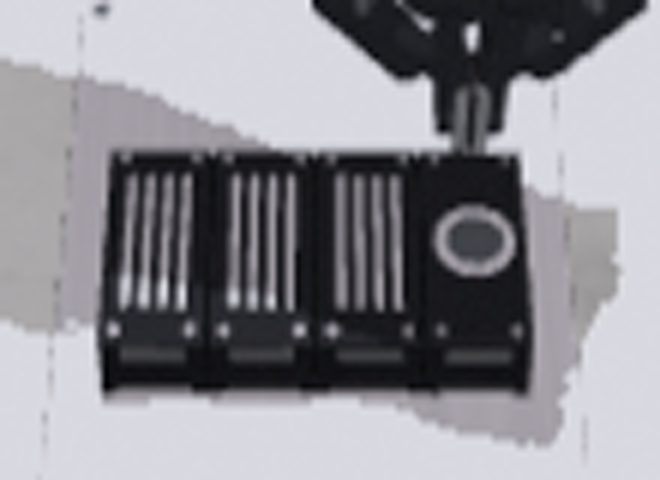

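The side crop shows the shut fingers at (470,130), just reaching the disc module's +y end. The row is still flush, so I'll keep feeling forward.

Call:
step_arm(
  deltas=[
    [0,-1,0,0,0,0,-1],
    [0,-0.5,0,0,0,0,-1],
  ],
)

```text
clock: 4.8
tcp_pos: [0.5863, -0.1355, 0.013]
orientation: [0.0, 0.692, 0.722, 0.0]
wrist_force: [0.4, -0.7, 0.3]
finger_gap: 0.0001
grip_force: 0.0
```

Call:
step_arm(
  deltas=[
    [0,-1,0,0,0,0,-1],
    [0,-0.5,0,0,0,0,-1],
  ],
)

```text
clock: 5.0
tcp_pos: [0.5864, -0.137, 0.013]
orientation: [0.0, 0.692, 0.722, 0.0]
wrist_force: [-0.6, 0.2, 0.0]
finger_gap: 0.0001
grip_force: 0.0
```

Call:
step_arm(
  deltas=[
    [0,-1,0,0,0,0,-1],
    [0,-0.5,0,0,0,0,-1],
  ],
)

```text
clock: 5.2
tcp_pos: [0.5864, -0.1385, 0.013]
orientation: [0.0, 0.692, 0.722, 0.0]
wrist_force: [0.8, -0.5, 0.7]
finger_gap: -0.0002
grip_force: 0.0
```

```bash
python3 - <<'E'
from workcell import *
from h import *
c=read_camera("side")
a=c["image"][:,:,::-1];w=a[240:320,270:380];cv2.imwrite("pics/s2.png",cv2.resize(w,None,fx=6,fy=6,interpolation=2))
E
```

```text
(no output)
```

View pics/s2.png

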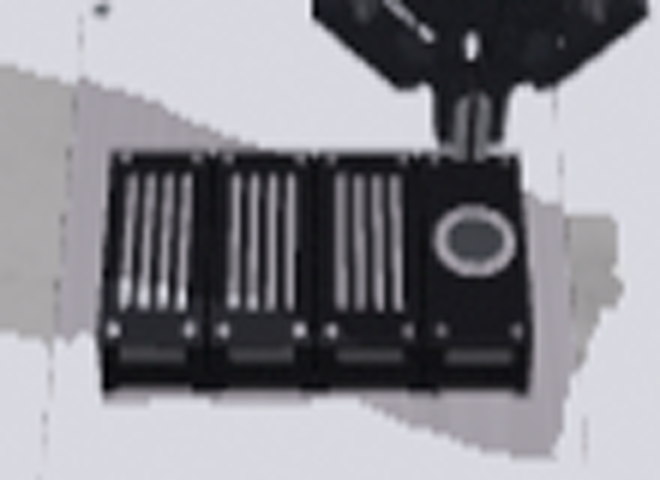

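The fingers now show down to (470,158), but the disc at (475,240) hasn't moved and there's no force. I'll check the 3D points of the fingers and the module edge.

```bash
python3 - <<'E'
from workcell import *
from h import *
c=read_camera("side");P=cloud(c)
for u in (342,348,354):
  print(u)
  for v in range(254,305,3 if u!=348 else 1): print(v,P[v,u].round(4),c["image"][v,u]) if v<275 or v%6==0 else 0
print(get_state()["wrist_force"])
E
```

```text
342
254 [ 0.5728 -0.146   0.0849] [25 25 31]
257 [ 0.5736 -0.1403  0.0674] [81 81 88]
260 [ 0.5739 -0.1418  0.0585] [112 113 120]
263 [ 0.574  -0.148   0.0552] [181 181 189]
266 [ 0.5748 -0.1419  0.0365] [104 102 109]
269 [ 0.5748 -0.1501  0.0357] [23 24 28]
272 [ 0.5746 -0.1609  0.0384] [23 22 26]
348
254 [ 0.5868 -0.1402  0.0785] [33 31 37]
255 [ 0.5868 -0.1431  0.0786] [48 47 52]
256 [ 0.5866 -0.1481  0.0809] [61 60 65]
257 [ 0.5865 -0.1511  0.0811] [52 52 56]
258 [ 0.5868 -0.1499  0.0761] [45 45 49]
259 [ 0.5868 -0.1513  0.0743] [40 40 43]
260 [ 0.5871 -0.1508  0.0701] [31 29 32]
261 [ 0.5873 -0.1502  0.0658] [32 31 35]
262 [ 0.5875 -0.1495  0.0613] [32 31 35]
263 [ 0.5877 -0.1502  0.0586] [31 31 34]
264 [ 0.5878 -0.1509  0.0558] [35 36 39]
265 [ 0.5878 -0.1531  0.055 ] [37 37 40]
266 [ 0.5882 -0.1501  0.0475] [32 32 35]
267 [ 0.589  -0.143   0.0348] [23 23 26]
268 [ 0.5887 -0.1483  0.0379] [24 25 29]
269 [ 0.5888 -0.1507  0.0371] [24 25 28]
270 [ 0.5887 -0.1539  0.0375] [24 24 29]
271 [ 0.5887 -0.1554  0.0357] [24 25 30]
272 [ 0.5886 -0.16    0.0379] [24 23 27]
273 [ 0.5886 -0.1622  0.037 ] [24 24 28]
274 [ 0.5885 -0.1659  0.0381] [ 97  94 102]
276 [ 0.5883 -0.1726  0.0394] [102 101 109]
282 [ 0.5882 -0.1873  0.0367] [65 67 74]
288 [ 0.5879 -0.2045  0.0379] [26 27 30]
294 [ 0.5876 -0.2206  0.0382] [24 23 28]
300 [ 0.5882 -0.2272  0.0249] [46 47 50]
354
254 [ 0.5996 -0.1485  0.0891] [31 31 36]
257 [ 0.6005 -0.1467  0.0764] [110 111 118]
260 [ 0.6064 -0.0939  0.0011] [167 167 176]
263 [ 0.606  -0.1049  0.003 ] [200 201 209]
266 [ 0.6031 -0.14    0.0355] [88 87 93]
269 [ 0.6028 -0.1501  0.037 ] [23 24 28]
272 [ 0.6025 -0.1592  0.0375] [25 25 29]
[ 0.36780902  0.11640664 -1.03110001]
```

```bash
python3 - <<'E'
from workcell import *
from h import *
c=dict(np.load("side0.npz"));d=read_camera("side");np.savez("s3.npz",**d)
P=cloud(c);Q=cloud(d)
for u in (320,342,354):
  print(u)
  for v in list(range(262,272))+list(range(292,312,2)): print(v,c["image"][v,u].mean().round(),P[v,u,1:].round(3),d["image"][v,u].mean().round(),Q[v,u,1:].round(3))
for x in (c,d):
  g=x["image"][270:292,338:360].min(2)>60;v,u=np.nonzero(g);print("disc",u.mean()+338,v.mean()+270,ray(x,[(u.mean()+338,v.mean()+270)],.0395))
E
```

```text
320
262 207.0 [-0.105  0.003] 219.0 [-0.102 -0.   ]
263 207.0 [-0.107  0.002] 219.0 [-0.107  0.002]
264 186.0 [-0.112  0.004] 197.0 [-0.108 -0.   ]
265 151.0 [-0.115  0.004] 133.0 [-0.113  0.002]
266 148.0 [-0.144  0.037] 105.0 [-0.145  0.038]
267 84.0 [-0.146  0.036] 59.0 [-0.148  0.038]
268 38.0 [-0.148  0.034] 26.0 [-0.15   0.037]
269 37.0 [-0.153  0.037] 25.0 [-0.153  0.037]
270 37.0 [-0.156  0.037] 26.0 [-0.155  0.036]
271 38.0 [-0.158  0.036] 25.0 [-0.16   0.038]
292 38.0 [-0.216  0.037] 27.0 [-0.214  0.034]
294 131.0 [-0.222  0.038] 142.0 [-0.222  0.037]
296 50.0 [-0.227  0.037] 56.0 [-0.226  0.035]
298 20.0 [-0.23   0.034] 19.0 [-0.231  0.035]
300 14.0 [-0.23   0.025] 19.0 [-0.229  0.025]
302 18.0 [-0.229  0.017] 21.0 [-0.228  0.015]
304 17.0 [-0.232  0.013] 22.0 [-0.231  0.012]
306 137.0 [-0.23   0.003] 149.0 [-0.231  0.004]
308 207.0 [-0.235  0.003] 219.0 [-0.235  0.002]
310 207.0 [-0.24   0.001] 219.0 [-0.239  0.001]
342
262 206.0 [-0.102  0.002] 140.0 [-0.145  0.055]
263 207.0 [-0.103 -0.   ] 183.0 [-0.105  0.001]
264 185.0 [-0.111  0.006] 194.0 [-0.109  0.003]
265 149.0 
[... 1180 characters left out ...]
.039] 27.0 [-0.152  0.035]
271 37.0 [-0.154  0.034] 26.0 [-0.153  0.033]
292 39.0 [-0.213  0.035] 25.0 [-0.212  0.034]
294 42.0 [-0.221  0.039] 29.0 [-0.219  0.037]
296 40.0 [-0.224  0.036] 30.0 [-0.224  0.036]
298 45.0 [-0.228  0.034] 49.0 [-0.229  0.035]
300 42.0 [-0.228  0.026] 47.0 [-0.228  0.027]
302 13.0 [-0.228  0.019] 20.0 [-0.227  0.018]
304 40.0 [-0.226  0.008] 46.0 [-0.226  0.008]
306 181.0 [-0.228  0.003] 164.0 [-0.228  0.004]
308 207.0 [-0.234  0.004] 165.0 [-0.232  0.001]
310 207.0 [-0.237  0.001] 165.0 [-0.237  0.002]
disc 351.4854368932039 279.4514563106796 [[ 0.59605865 -0.18200041  0.0395    ]]
disc 351.3979591836735 279.4591836734694 [[ 0.59585917 -0.18202899  0.0395    ]]
```

```bash
python3 - <<'E'
from workcell import *
from h import *
c=read_camera("wrist");P=cloud(c);s=get_state()
T=np.linalg.inv(c["world_from_camera"])
for p in ([*s["tcp_pos"]],[.5864,-.1275,.013],[.5864,-.138,.038]):
  q=c["K"]@(T[:3,:3]@np.array(p)+T[:3,3]);print(p,q[:2]/q[2],q[2])
for v in range(200,330,6): print(v,P[v,312].round(3),P[v,290].round(3),c["image"][v,312].mean().round())
cv2.imwrite("pics/w2.png",c["image"][:,:,::-1])
E
```

```text
[np.float64(0.5863104757878674), np.float64(-0.13841959476821084), np.float64(0.013023636550403797)] [316.54316507 246.23504087] 0.18872812138040812
[0.5864, -0.1275, 0.013] [317.55346486 227.60288148] 0.18539540745577457
[0.5864, -0.138, 0.038] [316.90966891 267.39561815] 0.16483488911745908
200 [ 0.583 -0.115  0.003] [ 0.571 -0.116  0.003] 202.0
206 [ 0.583 -0.119  0.003] [ 0.571 -0.119  0.003] 201.0
212 [ 0.583 -0.122  0.004] [ 0.571 -0.122  0.004] 162.0
218 [ 0.583 -0.125  0.004] [ 0.571 -0.126  0.004] 162.0
224 [ 0.583 -0.129  0.004] [ 0.583 -0.059  0.186] 162.0
230 [ 0.584 -0.133  0.003] [ 0.571 -0.134  0.003] 163.0
236 [ 0.584 -0.137  0.003] [ 0.571 -0.137  0.004] 162.0
242 [ 0.584 -0.138  0.008] [ 0.572 -0.137  0.012] 9.0
248 [ 0.584 -0.137  0.018] [ 0.572 -0.137  0.019] 8.0
254 [ 0.584 -0.137  0.026] [ 0.573 -0.138  0.024] 29.0
260 [ 0.584 -0.127  0.053] [ 0.573 -0.137  0.033] 40.0
266 [ 0.584 -0.127  0.058] [ 0.574 -0.131  0.051] 37.0
272 [ 0.584 -0.127  0.062] [ 0.575 -0.131  0.055] 34.0
278 [ 0.584 -0.127  0.067] [ 0.575 -0.132  0.059] 29.0
284 [ 0.584 -0.127  0.071] [ 0.575 -0.132  0.065] 25.0
290 [ 0.584 -0.127  0.076] [ 0.576 -0.131  0.07 ] 21.0
296 [ 0.584 -0.127  0.08 ] [ 0.576 -0.131  0.073] 21.0
302 [ 0.584 -0.129  0.08 ] [ 0.577 -0.125  0.087] 48.0
308 [ 0.584 -0.132  0.08 ] [ 0.577 -0.125  0.09 ] 39.0
314 [ 0.584 -0.134  0.081] [ 0.577 -0.126  0.092] 36.0
320 [ 0.584 -0.136  0.081] [ 0.577 -0.127  0.094] 34.0
326 [ 0.585 -0.139  0.081] [ 0.578 -0.126  0.098] 35.0
```

View pics/w2.png

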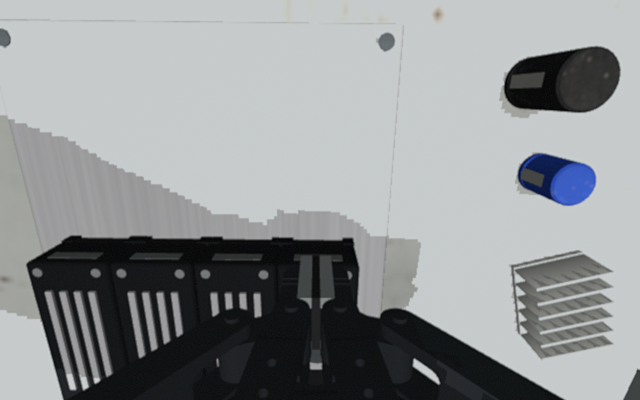

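```bash
python3 - <<'E'
from workcell import *
from h import *
c=dict(np.load("w1.npz"));P=cloud(c)
for u in (304,310,326):
  print(u)
  for v in range(236,310,4): print(v,(P[v,u]-[.4902,-.0554,.2383]).round(3),c["image"][v,u].mean().round())
m=(np.abs(P[...,0]-.49)<.03)&(np.abs(P[...,1]+.0554)<.03)&(P[...,2]>.12)
v,u=np.nonzero(m);z=P[m][:,2]-.2383;i=np.argsort(z)[:8];print(np.c_[u,v][i],z[i])
print(get_state())
E
```

```text
304
236 [-0.006 -0.084 -0.21 ] 13.0
240 [-0.006 -0.086 -0.203] 19.0
244 [-0.006 -0.09  -0.2  ] 25.0
248 [-0.005 -0.095 -0.2  ] 26.0
252 [-0.005 -0.1   -0.2  ] 33.0
256 [-0.006  0.01   0.035] 68.0
260 [-0.006  0.01   0.039] 72.0
264 [-0.006  0.01   0.043] 73.0
268 [-0.006  0.01   0.045] 72.0
272 [-0.006  0.011  0.05 ] 72.0
276 [-0.006  0.01   0.053] 72.0
280 [-0.006  0.009  0.054] 72.0
284 [-0.006  0.01   0.059] 71.0
288 [-0.005  0.01   0.062] 72.0
292 [-0.005  0.01   0.064] 72.0
296 [-0.005  0.01   0.067] 68.0
300 [-0.005  0.012  0.071] 99.0
304 [-0.005  0.011  0.073] 17.0
308 [-0.005  0.011  0.075] 18.0
310
236 [ 0.001 -0.084 -0.211] 8.0
240 [ 0.001 -0.085 -0.202] 20.0
244 [ 0.001 -0.089 -0.2  ] 128.0
248 [ 0.002 -0.094 -0.199] 26.0
252 [ 0.002 -0.1   -0.201] 27.0
256 [-0.004  0.011  0.036] 67.0
260 [-0.004  0.011  0.04 ] 73.0
264 [-0.004  0.011  0.043] 74.0
268 [-0.004  0.011  0.046] 74.0
272 [-0.003  0.011  0.05 ] 74.0
276 [-0.003  0.011  0.053] 73.0
280 [-0.003  0.01   0.055] 71.0
284 [-0.003  0.01   0.058] 71.0
288 [-0.003  0.01   0.061] 72.0
292 [-0.003  0.011  0.065] 70.0
296 
[... 877 characters left out ...]
{'clock': 5.4, 'joint_pos': array([-3.65052380e-01,  4.81671245e-01, -1.81784926e-01,  9.07303431e-01,
        4.03687048e-05,  1.16410608e+00]), 'qvel': array([ 0.00012924, -0.00093316, -0.00135747,  0.00027355, -0.00133357,
       -0.00109839]), 'tau': array([-3.26109119e-02, -5.33366024e+01,  2.60416496e+01, -2.98904299e-03,
       -1.96553425e-03, -6.42713039e-04]), 'tcp_pos': array([ 0.58631048, -0.13841959,  0.01302364]), 'orientation': array([9.06528054e-06, 6.92233402e-01, 7.21673691e-01, 2.57375445e-05]), 'wrist_force': array([-0.42389635, -0.26850852,  1.16535679]), 'ft_torque': array([ 0.03527482, -0.00125862, -0.00483387]), 'grip_force': 0.0, 'finger_gap': 0.00013080188552576553}
```

Both cameras show the real fingertips about 33 mm above the reported TCP, so the fingers passed over the module without touching it. I'll back off, descend by that amount watching the force, and check.

Call:
step_arm(
  deltas=[
    [0,15,0,0,0,0,-1],
    [0,15,0,0,0,0,-1],
    [0,0,-10,0,0,0,-1],
    [0,0,-6,0,0,0,-1],
    [0,0,0,0,0,0,-1],
  ],
)

```text
clock: 5.9
tcp_pos: [0.5852, -0.1077, -0.0045]
orientation: [-0.001, 0.692, 0.722, -0.001]
wrist_force: [-0.2, -0.9, -0.9]
finger_gap: 0.0001
grip_force: 0.0
```

```bash
cat >> h.py <<'E'
def tip(c,s):
    P=cloud(c);t=s["tcp_pos"];m=(np.hypot(P[...,0]-t[0],P[...,1]-t[1])<.025)&(P[...,2]>t[2]+.02)&(P[...,2]<t[2]+.065)
    z=np.sort(P[m][:,2]);return z[len(z)//200] if len(z) else None
E
python3 - <<'E'
from workcell import *
from h import *
c=read_camera("wrist");s=get_state();P=cloud(c);print(s["tcp_pos"],s["wrist_force"],tip(c,s))
for v in range(236,270,3): print(v,P[v,308].round(3),P[v,320].round(3),c["image"][v,308].mean())
E
```

```text
[ 0.58557601 -0.10812955 -0.00395623] [-0.2179451  -0.89490724  0.87743471] 0.02893488067851696
236 [ 0.58  -0.099  0.003] [ 0.587 -0.098  0.005] 136.33333333333334
239 [ 0.58  -0.1    0.004] [ 0.587 -0.099  0.005] 135.66666666666666
242 [ 0.58  -0.102  0.004] [ 0.587 -0.102  0.003] 137.0
245 [ 0.581 -0.104  0.003] [ 0.587 -0.103  0.003] 136.33333333333334
248 [ 0.581 -0.105  0.004] [ 0.582 -0.029  0.168] 136.0
251 [ 0.581 -0.107  0.004] [ 0.587 -0.107  0.003] 136.66666666666666
254 [ 0.581 -0.108  0.004] [ 0.587 -0.108  0.004] 134.0
257 [ 0.581 -0.097  0.031] [ 0.586 -0.096  0.031] 53.666666666666664
260 [ 0.581 -0.097  0.034] [ 0.586 -0.097  0.033] 57.333333333333336
263 [ 0.581 -0.097  0.037] [ 0.586 -0.096  0.037] 57.0
266 [ 0.581 -0.096  0.04 ] [ 0.586 -0.096  0.04 ] 56.0
269 [ 0.581 -0.097  0.042] [ 0.586 -0.096  0.043] 56.666666666666664
```

Confirmed: the TCP reads −4 mm with no contact, and the tip is at +29 mm. I'll go down another 16 mm, then feel again.

Call:
step_arm(
  deltas=[
    [0,0,-8,0,0,0,-1],
    [0,0,-5,0,0,0,-1],
    [0,0,-3,0,0,0,-1],
    [0,-10,0,0,0,0,-1],
    [0,0,0,0,0,0,-1],
  ],
)

```text
clock: 6.45
tcp_pos: [0.5866, -0.1199, -0.0189]
orientation: [0.0, 0.693, 0.721, -0.0]
wrist_force: [0.5, 0.0, -0.0]
finger_gap: 0.0004
grip_force: 0.0
```

Call:
step_arm(
  deltas=[
    [0,-4,0,0,0,0,-1],
    [0,-1,0,0,0,0,-1],
    [0,-1,0,0,0,0,-1],
  ],
)

```text
clock: 6.75
tcp_pos: [0.5865, -0.1247, -0.0187]
orientation: [0.0, 0.692, 0.722, 0.0]
wrist_force: [-0.5, 0.1, -0.3]
finger_gap: 0.0002
grip_force: 0.0
```

Call:
step_arm(
  deltas=[
    [0,-1,0,0,0,0,-1],
    [0,-0.5,0,0,0,0,-1],
  ],
)

```text
clock: 6.95
tcp_pos: [0.5864, -0.1259, -0.0189]
orientation: [0.0, 0.692, 0.722, 0.0]
wrist_force: [0.3, -1.0, -0.2]
finger_gap: 0.0
grip_force: 0.0
```

Call:
step_arm(
  deltas=[
    [0,-1,0,0,0,0,-1],
    [0,-0.5,0,0,0,0,-1],
  ],
)

```text
clock: 7.15
tcp_pos: [0.5863, -0.1268, -0.0189]
orientation: [-0.0, 0.692, 0.722, 0.0]
wrist_force: [-0.6, 2.2, 0.6]
finger_gap: -0.0
grip_force: 1.2
```

Contact at about TCP y −0.1265, as predicted. I'll keep pushing lightly.

Call:
step_arm(
  deltas=[
    [0,-1,0,0,0,0,-1],
    [0,0,0,0,0,0,-1],
  ],
)

```text
clock: 7.35
tcp_pos: [0.5863, -0.1282, -0.0189]
orientation: [-0.0, 0.692, 0.722, 0.0]
wrist_force: [0.3, 2.3, 2.1]
finger_gap: 0.0003
grip_force: 1.2
```

Call:
step_arm(
  deltas=[
    [0,-1,0,0,0,0,-1],
    [0,0,0,0,0,0,-1],
  ],
)

```text
clock: 7.55
tcp_pos: [0.5864, -0.1294, -0.0189]
orientation: [0.0, 0.692, 0.722, 0.0]
wrist_force: [-0.4, 2.8, 1.6]
finger_gap: -0.0002
grip_force: 1.3
```

Call:
step_arm(
  deltas=[
    [0,-1,0,0,0,0,-1],
    [0,0,0,0,0,0,-1],
  ],
)

```text
clock: 7.75
tcp_pos: [0.5863, -0.1294, -0.0189]
orientation: [-0.001, 0.692, 0.722, 0.001]
wrist_force: [-0.4, 5.0, 3.0]
finger_gap: -0.0001
grip_force: 2.7
```

After about 3 mm it stops dead and the force rises to 5 N, so this is the stud. I'll retreat and push from the other (−y) end.

Call:
step_arm(
  deltas=[
    [0,12,0,0,0,0,-1],
    [0,0,40,0,0,0,-1],
    [0,0,25,0,0,0,-1],
    [1,-40,0,0,0,0,-1],
    [1,-40,0,0,0,0,-1],
  ],
)

```text
clock: 8.25
tcp_pos: [0.5897, -0.1987, 0.0477]
orientation: [0.002, 0.691, 0.723, 0.0]
wrist_force: [0.7, -0.7, 0.1]
finger_gap: -0.0004
grip_force: 0.0
```

Call:
step_arm(
  deltas=[
    [1,-40,0,0,0,0,-1],
    [0,-30,0,0,0,0,-1],
    [0,0,-30,0,0,0,-1],
    [0,0,-25,0,0,0,-1],
    [0,0,-10,0,0,0,-1],
  ],
)

```text
clock: 8.75
tcp_pos: [0.5874, -0.2678, -0.0219]
orientation: [-0.002, 0.693, 0.721, -0.001]
wrist_force: [-0.1, 0.2, -0.9]
finger_gap: -0.0002
grip_force: 0.0
```

Call:
step_arm(
  deltas=[
    [0,0,0,0,0,0,-1],
    [0,14,0,0,0,0,-1],
    [0,7,0,0,0,0,-1],
    [0,2,0,0,0,0,-1],
    [0,0,0,0,0,0,-1],
  ],
)

```text
clock: 9.25
tcp_pos: [0.5901, -0.2447, -0.0178]
orientation: [0.001, 0.692, 0.722, 0.0]
wrist_force: [0.5, -0.5, 1.2]
finger_gap: 0.0004
grip_force: 0.0
```

Call:
step_arm(
  deltas=[
    [0,2,0,0,0,0,-1],
    [0,1,0,0,0,0,-1],
  ],
)

```text
clock: 9.45
tcp_pos: [0.5896, -0.2425, -0.0186]
orientation: [0.0, 0.692, 0.722, 0.0]
wrist_force: [0.7, -0.1, 0.2]
finger_gap: 0.0001
grip_force: 0.0
```

Call:
step_arm(
  deltas=[
    [0,2,0,0,0,0,-1],
    [0,1,0,0,0,0,-1],
  ],
)

```text
clock: 9.65
tcp_pos: [0.5895, -0.24, -0.0188]
orientation: [0.001, 0.692, 0.722, -0.0]
wrist_force: [-0.1, -1.4, 0.2]
finger_gap: 0.0001
grip_force: 0.9
```

Call:
step_arm(
  deltas=[
    [0,2,0,0,0,0,-1],
    [0,1,0,0,0,0,-1],
  ],
)

```text
clock: 9.85
tcp_pos: [0.5895, -0.2367, -0.0188]
orientation: [0.0, 0.692, 0.722, -0.0]
wrist_force: [0.5, -1.7, 0.6]
finger_gap: 0.0
grip_force: 1.1
```

Call:
step_arm(
  deltas=[
    [0,2,0,0,0,0,-1],
    [0,1,0,0,0,0,-1],
  ],
)

```text
clock: 10.05
tcp_pos: [0.5895, -0.2335, -0.0188]
orientation: [0.0, 0.692, 0.722, 0.0]
wrist_force: [0.5, -2.1, 1.3]
finger_gap: 0.0001
grip_force: 1.2
```

It slides freely this way (7 mm at about 2 N), so I'll continue along the module's axis.

Call:
step_arm(
  deltas=[
    [-0.2,6,0,0,0,0,-1],
    [-0.3,8,0,0,0,0,-1],
    [-0.3,8,0,0,0,0,-1],
    [-0.3,8,0,0,0,0,-1],
    [-0.3,8,0,0,0,0,-1],
  ],
)

```text
clock: 10.55
tcp_pos: [0.588, -0.1946, -0.0188]
orientation: [0.0, 0.692, 0.722, 0.0]
wrist_force: [-0.5, -2.5, 2.5]
finger_gap: 0.0001
grip_force: 1.4
```

Call:
step_arm(
  deltas=[
    [-0.3,8,0,0,0,0,-1],
    [-0.3,8,0,0,0,0,-1],
    [-0.3,8,0,0,0,0,-1],
    [-0.3,8,0,0,0,0,-1],
    [-0.3,8,0,0,0,0,-1],
  ],
)

```text
clock: 11.05
tcp_pos: [0.5864, -0.1547, -0.019]
orientation: [0.0, 0.692, 0.722, 0.0]
wrist_force: [-0.5, -3.5, 2.3]
finger_gap: -0.0002
grip_force: 1.5
```

Call:
step_arm(
  deltas=[
    [-0.3,8,0,0,0,0,-1],
    [-0.3,8,0,0,0,0,-1],
    [0,4,0,0,0,0,-1],
    [0,0,0,0,0,0,-1],
  ],
)

```text
clock: 11.45
tcp_pos: [0.5853, -0.134, -0.0194]
orientation: [-0.001, 0.692, 0.722, 0.0]
wrist_force: [1.1, 0.1, 0.0]
finger_gap: -0.0003
grip_force: 0.0
```

Call:
step_arm(
  deltas=[
    [0,-6,0,0,0,0,-1],
    [0,0,40,0,0,0,-1],
    [0,0,40,0,0,0,1],
    [0,0,30,0,0,0,1],
    [0,0,0,0,0,0,1],
  ],
)

```text
clock: 11.95
tcp_pos: [0.5889, -0.1429, 0.0959]
orientation: [0.004, 0.692, 0.722, 0.002]
wrist_force: [0.8, 0.4, -0.5]
finger_gap: 0.0434
grip_force: 0.0
```

```bash
python3 - <<'E'
from workcell import *
from h import *
s=get_state();print(s["tcp_pos"],s["finger_gap"])
w=read_camera("wrist");t=read_camera("top");d=read_camera("side")
cv2.imwrite("pics/w3.png",w["image"][:,:,::-1])
np.savez("w3.npz",**w)
for n,c in (("w",w),("side",d)):
    P=cloud(c)
    m=(P[...,2]>.03)&(P[...,2]<.046)&(P[...,0]>.55)&(P[...,0]<.63)&(P[...,1]<-.02)&(P[...,1]>-.132)
    k=rect(m);Q=ray(c,k,.038)[:,:2];print(n,cv2.minAreaRect((Q*1000).astype(np.float32)))
    g=m&(c["image"].min(2)>60);v,u=np.nonzero(g);print("bright",len(u),ray(c,[(np.median(u),np.median(v))],.0395))
    r=(P[...,2]>.03)&(P[...,2]<.046)&(P[...,0]>.42)&(P[...,0]<.57)&(P[...,1]<-.132)&(P[...,1]>-.26)
    k=rect(r);Q=ray(c,k,.038)[:,:2];print("rest",cv2.minAreaRect((Q*1000).astype(np.float32)))
E
```

```text
[ 0.58888565 -0.14294679  0.09588457] 0.043368318006005234
w ((584.625732421875, -77.22785949707031), (39.56549835205078, 88.64337158203125), 2.288738965988159)
bright 2839 [[ 0.58438468 -0.07629261  0.0395    ]]
rest ((508.681640625, -181.95399475097656), (119.88701629638672, 91.67537689208984), 1.8172873258590698)
side ((585.7880249023438, -83.9891357421875), (40.06248474121094, 93.32806396484375), 2.3958475589752197)
bright 171 [[ 0.58730398 -0.07879393  0.0395    ]]
rest ((509.4094543457031, -189.376708984375), (119.38986206054688, 93.8319091796875), 1.7625359296798706)
```

View pics/w3.png

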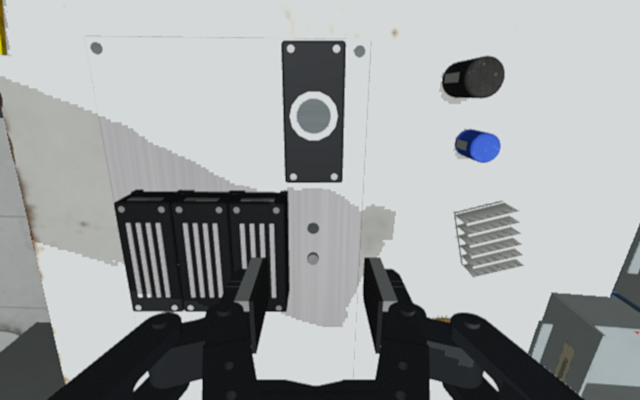

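The wrist view shows the disc module clear of the row, its top spanning (282–345, 41–181) with the disc at (314,116). The other three are undisturbed at (118–288, 192–310), and the exposed studs are at (313,228) and (313,258). Now the grasp.

Call:
step_arm(
  deltas=[
    [-2,32,0,0,0,0,1],
    [-2,33,0,0,0,0,1],
    [0,0,-20,0,0,0,1],
    [0,0,-30,0,0,0,1],
    [0,0,0,0,0,0,1],
  ],
)

```text
clock: 12.6
tcp_pos: [0.5771, -0.0748, 0.0356]
orientation: [-0.005, 0.692, 0.722, -0.002]
wrist_force: [-1.7, -0.7, 0.6]
finger_gap: 0.0854
grip_force: 0.0
```

Call:
step_arm(
  deltas=[
    [0,0,-30,0,0,0,1],
    [0,0,-20,0,0,0,1],
    [0,0,-9,0,0,0,1],
    [0,0,-3,0,0,0,1],
    [0,0,0,0,0,0,1],
  ],
)

```text
clock: 13.1
tcp_pos: [0.582, -0.0766, -0.0207]
orientation: [-0.0, 0.692, 0.722, -0.0]
wrist_force: [-0.4, 0.2, -0.4]
finger_gap: 0.0857
grip_force: 0.0
```

```bash
python3 - <<'E'
from workcell import *
from h import *
s=get_state();print(s["tcp_pos"],s["finger_gap"],s["wrist_force"])
w=read_camera("wrist");P=cloud(w)
cv2.imwrite("pics/w4.png",w["image"][:,:,::-1])
t=s["tcp_pos"]
for sg in (-1,1):
  m=(np.abs(P[...,1]-t[1])<.02)&(sg*(P[...,0]-t[0])>.036)&(sg*(P[...,0]-t[0])<.062)&(P[...,2]>.0085)&(P[...,2]<.06)
  z=np.sort(P[m][:,2]);print(sg,len(z),z[:5],z[len(z)//20] if len(z) else 0)
E
```

```text
[ 0.58195076 -0.07662639 -0.0207298 ] 0.08568226701422055 [-0.35089684  0.15776187 -0.35205945]
-1 3293 [0.02204473 0.02204749 0.02257318 0.02277864 0.02288745] 0.027193039046514142
1 3320 [0.02145928 0.02227766 0.02258752 0.02267506 0.02273058] 0.027192254993945703
```

View pics/w4.png

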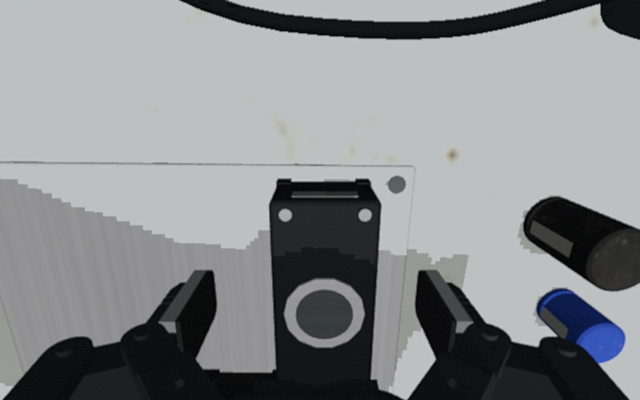

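The open fingers straddle the module (pads at 215 and 417, module 271–380). Now close.

Call:
step_arm(
  deltas=[
    [3,0,0,0,0,0,0.4],
    [0,0,0,0,0,0,-0.2],
    [0,0,0,0,0,0,-1],
    [0,0,0,0,0,0,-1],
    [0,0,0,0,0,0,-1],
  ],
  newtons=40,
)

```text
clock: 13.65
tcp_pos: [0.5854, -0.0765, -0.0202]
orientation: [0.001, 0.692, 0.722, 0.0]
wrist_force: [-0.5, 0.7, 5.1]
finger_gap: 0.0393
grip_force: 42.0
```

Call:
step_arm(
  deltas=[
    [0,0,0,0,0,0,-1],
    [0,0,10,0,0,0,-1],
    [0,0,20,0,0,0,-1],
    [0,0,30,0,0,0,-1],
    [0,0,0,0,0,0,-1],
  ],
)

```text
clock: 14.15
tcp_pos: [0.5874, -0.077, 0.0428]
orientation: [0.003, 0.692, 0.722, 0.001]
wrist_force: [0.6, -0.5, -2.5]
finger_gap: 0.0391
grip_force: 41.2
```

Call:
step_arm(
  deltas=[
    [-5,35,5,0,0,0.6,-1],
    [-6,42,0,0,0,0.6,-1],
    [-6,42,0,0,0,0.6,-1],
    [-6,42,0,0,0,0.6,-1],
    [-6,42,0,0,0,0.6,-1],
  ],
)

```text
clock: 14.65
tcp_pos: [0.5545, 0.128, 0.0429]
orientation: [-0.001, 0.673, 0.74, -0.001]
wrist_force: [0.5, -0.6, -3.2]
finger_gap: 0.0394
grip_force: 41.0
```

Call:
step_arm(
  deltas=[
    [-5,30,0,0,0,0,-1],
    [0,9,0,0,0,0,-1],
    [0,0,0,0,0,0,-1],
    [0,0,0,0,0,0,-1],
  ],
)

```text
clock: 15.05
tcp_pos: [0.5506, 0.1649, 0.0434]
orientation: [-0.0, 0.673, 0.74, -0.001]
wrist_force: [0.2, 0.6, -2.7]
finger_gap: 0.0391
grip_force: 41.1
```

```bash
python3 - <<'E'
from workcell import *
from h import *
s=get_state();print(s["tcp_pos"],s["finger_gap"],s["grip_force"],s["wrist_force"])
w=read_camera("wrist");cv2.imwrite("pics/w5.png",w["image"][:,:,::-1]);np.savez("w5.npz",**w)
E
```

```text
[0.55057767 0.16486741 0.04338238] 0.03910728247262821 41.06964572689378 [ 0.18039415  0.6096406  -2.69057733]
```

View pics/w5.png

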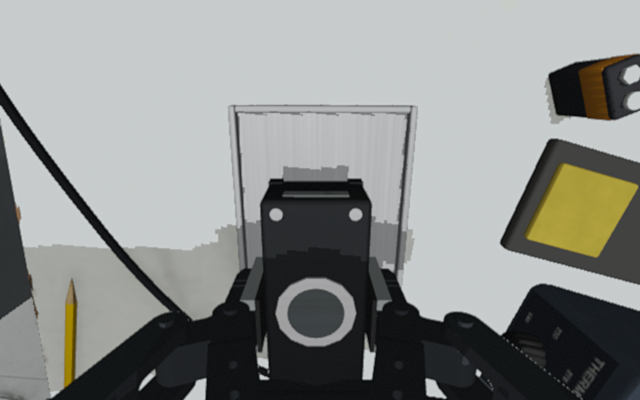

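The wrist view shows the module centred over the tray (tray walls at x ≈ 231 and 416, +y wall at row 107). Lower it.

Call:
step_arm(
  deltas=[
    [0,0,-20,0,0,0,-1],
    [0,0,-20,0,0,0,-1],
    [0,0,-12,0,0,0,-1],
    [0,0,-5,0,0,0,-1],
    [0,0,0,0,0,0,-1],
  ],
)

```text
clock: 15.6
tcp_pos: [0.5504, 0.1648, -0.0136]
orientation: [-0.0, 0.673, 0.739, -0.001]
wrist_force: [-0.2, -0.0, -3.4]
finger_gap: 0.0396
grip_force: 41.0
```

Call:
step_arm(
  deltas=[
    [0,0,-2,0,0,0,-1],
    [0,0,-1,0,0,0,-1],
    [0,0,0,0,0,0,-1],
  ],
)

```text
clock: 15.9
tcp_pos: [0.5513, 0.1657, -0.0154]
orientation: [0.0, 0.673, 0.74, 0.0]
wrist_force: [-0.4, -0.2, -2.8]
finger_gap: 0.0394
grip_force: 41.0
```

Call:
step_arm(
  deltas=[
    [0,0,-1,0,0,0,-1],
    [0,0,-1,0,0,0,-1],
    [0,0,0,0,0,0,-1],
  ],
)

```text
clock: 16.2
tcp_pos: [0.5508, 0.1657, -0.018]
orientation: [0.0, 0.673, 0.74, -0.0]
wrist_force: [-0.3, 0.1, -3.7]
finger_gap: 0.0394
grip_force: 41.0
```

Call:
step_arm(
  deltas=[
    [0,0,-1,0,0,0,-1],
    [0,0,0,0,0,0,-1],
  ],
)

```text
clock: 16.4
tcp_pos: [0.5507, 0.1656, -0.0191]
orientation: [-0.0, 0.673, 0.74, -0.0]
wrist_force: [0.5, 0.2, -2.9]
finger_gap: 0.0391
grip_force: 41.0
```

Call:
step_arm(
  deltas=[
    [0,0,-1,0,0,0,-1],
    [0,0,0,0,0,0,-1],
  ],
)

```text
clock: 16.6
tcp_pos: [0.5508, 0.1656, -0.0201]
orientation: [-0.0, 0.673, 0.74, -0.0]
wrist_force: [0.8, 0.2, -2.1]
finger_gap: 0.0394
grip_force: 41.0
```

Call:
step_arm(
  deltas=[
    [0,0,-0.6,0,0,0,-1],
    [0,0,0,0,0,0,-1],
  ],
)

```text
clock: 16.8
tcp_pos: [0.5508, 0.1656, -0.0202]
orientation: [0.0, 0.673, 0.74, 0.0]
wrist_force: [-3.2, -0.3, 1.8]
finger_gap: 0.0397
grip_force: 41.5
```

Call:
step_arm(
  deltas=[
    [0,0,-0.6,0,0,0,-1],
    [0,0,0,0,0,0,-1],
  ],
)

```text
clock: 17.0
tcp_pos: [0.5509, 0.1656, -0.0202]
orientation: [0.0, 0.673, 0.74, 0.0]
wrist_force: [-3.4, -0.6, 6.2]
finger_gap: 0.0395
grip_force: 42.2
```

It's seated on the tray floor. I'll open slightly to stay clear of the walls, then lift straight up and move away.

Call:
step_arm(
  deltas=[
    [0,0,0,0,0,0,0.15],
    [0,0,0,0,0,0,0.25],
    [0,0,0,0,0,0,0.25],
    [0,0,8,0,0,0,0.25],
    [0,0,25,0,0,0,0.25],
  ],
)

```text
clock: 17.5
tcp_pos: [0.5486, 0.1652, 0.0102]
orientation: [-0.002, 0.673, 0.74, -0.002]
wrist_force: [0.2, 0.5, -0.9]
finger_gap: 0.0534
grip_force: 0.0
```

Call:
step_arm(
  deltas=[
    [0,0,40,0,0,0,0.25],
    [0,0,40,0,0,0,0.25],
    [-20,-40,30,0,0,0,0.25],
    [-20,-40,0,0,0,0,0.25],
    [0,0,0,0,0,0,0.25],
  ],
)

```text
clock: 18.0
tcp_pos: [0.5107, 0.0854, 0.1214]
orientation: [0.001, 0.674, 0.738, -0.0]
wrist_force: [-1.2, -0.1, -0.2]
finger_gap: 0.0537
grip_force: 0.0
```

```bash
python3 - <<'E'
from workcell import *
from h import *
s=get_state();print(s["clock"],s["tcp_pos"],s["wrist_force"])
t=read_camera("top");d=read_camera("side")
o=np.zeros((590,790,3),np.uint8)
o[:290]=cv2.resize(t["image"][150:240,240:485,::-1],(790,290),interpolation=2)
o[300:590,:390]=cv2.resize(d["image"][165:315,250:450,::-1],(390,290),interpolation=2)
cv2.imwrite("pics/f.png",o)
P=cloud(d);m=(P[...,2]>.03)&(P[...,2]<.046)&(P[...,0]>.5)&(P[...,0]<.61)&(P[...,1]>.1)&(P[...,1]<.23)
print("module top z",np.percentile(P[m][:,2],[5,50,95]),P[m].mean(0))
E
```

```text
18.0 [0.51068449 0.08536608 0.12139155] [-1.17549456 -0.13779397 -0.19819153]
module top z [0.03285953 0.03629822 0.03934882] [0.55199199 0.15864513 0.03616101]
```

View pics/f.png

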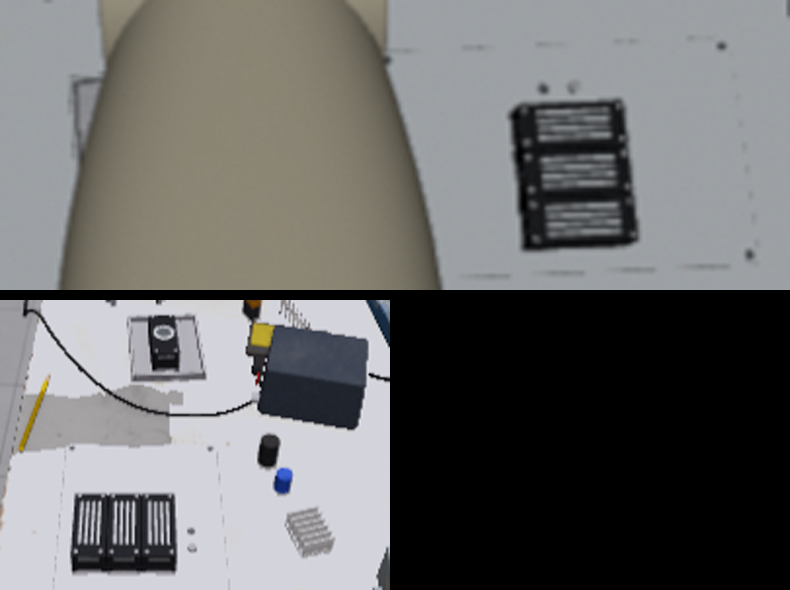

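The final view shows the disc module flat in the tray (side crop, 163,345) and the three ribbed modules still flush (75–175, 493–570). The arm is clear.

```bash
python3 -c "
from workcell import *
print(hand_in())"
```

```text
the job is handed in; nothing more can be done
None
```

The disc module only slid toward +y, so I slid it clear of the row that way and set it down flat in the steel tray; the other three modules stayed in place, and the job is handed in at about 18 s.

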